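# Swap the boxed-in module of an opened radio chassis

### The job

Replace the copper-lidded module in the middle bay of the open chassis with the green-lidded spare. Two tall modules hem it in: first stand both of them on the blue mats, then put the copper-lidded module flat on the red plate, fit the green-lidded spare squarely in the middle bay, lid up, and stand each tall module back upright and square in the bay it came from. Do not shift or tip the solder reel.

Things in the scene. Friction and masses are not known exactly. Their poses are not given: they have to be found in the camera images.
- chassis: Open aluminium tray, fixed, 200 x 250 mm. Origin: underside, below the middle bay; x points from the knob panel to the green circuit board, y along the bays. Three bays, marked by dark pads: x = 0, y = -49, 0, 49 mm, floor 4 mm above the origin. Tops above the origin: rails at x = -44 and 44 mm, 22 mm; side walls at y = -124 and 124 mm, 34; panel at x = -76, 40; board (x 50 to 120), 25.
- filter: Tall blue box with three small brass screws on top, 48 (x) x 34 (y) x 95 mm high, about 0.3 kg, loose, upright. Origin: centre of its underside. Starts in one of the two outer bays (which one differs), its axes parallel to those of the chassis.
- amp: Tall black finned heat sink with an orange spot on top, 48 (x) x 34 (y) x 95 mm high, about 0.3 kg, loose, upright; gripped like a plain box. Origin: centre of its underside. Starts in the other outer bay, its axes parallel to those of the chassis.
- old_module: Low steel box with a copper lid, 60 (x) x 40 (y) x 30 mm high, about 0.15 kg, loose. Origin: centre of its underside. Starts in the middle bay, its axes parallel to those of the chassis, with a 12 mm gap to the tall module on either side (along y).
- new_module: The spare: low steel box with a green lid, otherwise like the old one, 60 (x) x 40 (y) x 30 mm high, loose. Origin: centre of its underside. Starts on the yellow board.
- mat_a: Blue mat, 110 x 110 mm, 4 mm thick, fixed. Origin: centre of its underside. A tall module may stand on either blue mat; there is room for one on each.
- mat_b: The other blue mat, the same: 110 x 110 mm, 4 mm thick, fixed. Origin: centre of its underside.
- red_plate: Red plate for faulty parts, 110 x 110 mm, 6 mm thick, flat, fixed. Origin: centre of its underside.
- stock_board: Yellow board on which the spare lies at the start, 110 x 110 mm, 8 mm thick, flat, fixed. Origin: centre of its underside.
- reel: Solder reel standing on its flange between the robot and the chassis, diameter 56 mm, 50 mm high, silver with a blue top, loose; leave it alone. Origin: centre of its underside.

How it is judged (in metres and radians):
On the way, in this order (a step that is already met when the one before it is completed fails the run):
1. Both tall modules stand upright on the blue mats, the copper-lidded module still in the middle bay (((x of filter in the frame of mat_a between -0.045 and 0.045 m and y of filter in the frame of mat_a between -0.045 and 0.045 m and z of filter in the frame of mat_a between 0 and 0.008 m and angle between filter's own z axis and vertical below 0.1 rad) or (x of filter in the frame of mat_b between -0.045 and 0.045 m and y of filter in the frame of mat_b between -0.045 and 0.045 m and z of filter in the frame of mat_b between 0 and 0.008 m and angle between filter's own z axis and vertical below 0.1 rad)) and ((x of amp in the frame of mat_a between -0.045 and 0.045 m and y of amp in the frame of mat_a between -0.045 and 0.045 m and z of amp in the frame of mat_a between 0 and 0.008 m and angle between amp's own z axis and vertical below 0.1 rad) or (x of amp in the frame of mat_b between -0.045 and 0.045 m and y of amp in the frame of mat_b between -0.045 and 0.045 m and z of amp in the frame of mat_b between 0 and 0.008 m and angle between amp's own z axis and vertical below 0.1 rad)) and horizontal distance between old_module and chassis below 0.025 m), for 0.2 s.
2. The copper-lidded module lies flat on the red plate while both tall modules stand on the blue mats (((x of filter in the frame of mat_a between -0.045 and 0.045 m and y of filter in the frame of mat_a between -0.045 and 0.045 m and z of filter in the frame of mat_a between 0 and 0.008 m and angle between filter's own z axis and vertical below 0.1 rad) or (x of filter in the frame of mat_b between -0.045 and 0.045 m and y of filter in the frame of mat_b between -0.045 and 0.045 m and z of filter in the frame of mat_b between 0 and 0.008 m and angle between filter's own z axis and vertical below 0.1 rad)) and ((x of amp in the frame of mat_a between -0.045 and 0.045 m and y of amp in the frame of mat_a between -0.045 and 0.045 m and z of amp in the frame of mat_a between 0 and 0.008 m and angle between amp's own z axis and vertical below 0.1 rad) or (x of amp in the frame of mat_b between -0.045 and 0.045 m and y of amp in the frame of mat_b between -0.045 and 0.045 m and z of amp in the frame of mat_b between 0 and 0.008 m and angle between amp's own z axis and vertical below 0.1 rad)) and x of old_module in the frame of red_plate between -0.04 and 0.04 m and y of old_module in the frame of red_plate between -0.04 and 0.04 m and z of old_module in the frame of red_plate between 0.002 and 0.01 m and angle between old_module's own z axis and vertical below 0.1 rad), for 0.2 s.
At the end, for the whole second after the job is handed in: Each tall module upright and square (0.17 rad) within 12 mm of its start; green-lidded module lid up on the middle bay's floor, square (0.17 rad), within 10 mm of its centre in x and y; copper-lidded one flat, lid up on the red plate, within 40 mm of its centre in x and y; all at rest (distance of each of filter, amp from where it was at the start of the episode below 0.012 m and angle between each of filter, amp's own z axis and vertical below 0.08 rad and angle between the x axis of each of filter, amp, new_module and the x axis of chassis, either way round below 0.17 rad and linear speed of each of filter, amp, new_module, old_module below 0.02 m/s and x of new_module in the frame of chassis between -0.01 and 0.01 m and y of new_module in the frame of chassis between -0.01 and 0.01 m and z of new_module in the frame of chassis between 0 and 0.008 m and angle between each of new_module, old_module's own z axis and vertical below 0.1 rad and x of old_module in the frame of red_plate between -0.04 and 0.04 m and y of old_module in the frame of red_plate between -0.04 and 0.04 m and z of old_module in the frame of red_plate between 0.002 and 0.01 m); the robot touches nothing.
It fails at once if The solder reel is shifted by more than 20 mm or tipped by more than 0.3 rad (distance of reel from where it was at the start of the episode above 0.02 m or angle between reel's own z axis and vertical above 0.3 rad).
It also fails if it takes over 131 s, if anything falls off the work surface, if the arm or the gripper's body presses on something with over 40 N, if the wrist force passes 120 N, or if a joint passes its speed limit or range.

### The arm

A 6-joint arm with a two-finger parallel gripper is mounted at the origin on the work surface. World frame = base frame: x ahead of the robot, y to its left, z up, the work surface at z = 0. Lengths are in mm, angles in rad, forces in N, time in s.
With the tool pointing down it reaches from about 325 to 925 mm from the base axis. Payload 3.1 kg.
Tool frame: the origin (TCP) lies between the finger pads; the fingertips stand 22 mm ahead of it and the grasp point (between the pads) lies 3 mm ahead of it; z points along the fingers, y is the line along which they close (so a half turn about z gives the same grasp; the last joint's range is limited). The gripper opens to 85 mm and grips with 20 to 120 N. Pads are 22 mm wide; open, the fingers measure 114 mm over their backs; the gripper's body (76 mm by 85 mm) begins 54 mm behind the grasp point. The pads swing forward as they close: fully open they stand 13 mm farther back than shut.
Start: joints at [-0.112, 0.217, 1.613, -0, 1.311, -0.112], TCP at [625.012, 0.021, 253.3] pointing down, gripper open.
Joint ranges: [-2.75, 2.75], [-0.78, 2.1], [0.31, 2.55], [-1.13, 4.27], [0.13, 2.63], [-2.58, 2.58]. Speed limits (rad/s): [2.79, 2.79, 3.14, 3.14, 3.14, 3.14].

### API

Orientations are given as a rotation vector (axis times angle).
In Python, from rig import robot, viewer, order gives the robot as it stands.
- The arm moves only by the tool drive_tool, never from a script. Its argument "targets" is one flat list of numbers, 7 for each row, row after row: the turn, a rotation vector about the world's x, y, z normalised to -1 to 1, where 1 is 180 degrees, then the shift along the world's x, y, z normalised to -1 to 1, where 1 is 0.2 m, then the opening, from -1 (shut) to 1 (fully open). In form: [ax, ay, az, dx, dy, dz, hand, ax, ay, az, dx, dy, dz, hand, ...]. A call has 1 to 5 rows; each row shifts and turns the commanded pose from where the row before left it; what a row does not reach is not made up. A row lasts 1/12 s, in which the tool goes at most 41.7 mm and 7.16 degrees, less where a joint would pass 70% of its speed; a pose out of reach is approached as far as the arm can. A call with a number of a shift or a turn outside -1 to 1 is refused whole. A call with a gripper value outside its range is refused whole. The fingers move at their own pace and stop on an object; "newtons" is the grip in N (left out, the last holds). Time passes only in rows, so rows that do not move let the fingers close. It gives the time, the measured TCP pose, the force, the opening and the grip force at its end, in the units of the state.
- robot.observe(): the state, without advancing time (a new reading comes with each control period).
- viewer.get_image(name): name is "scene" or "side" or "wrist"; returns a dict with "image" (420x560x3 uint8, blue, green, red), "fov_y" (degrees; the focal length in pixels is half the picture's height over the tangent of half this angle, whatever the lens; pixels are square), "cx", "cy" (the principal point, pixels), "k1" (the pictures are not rectified: a ray, as slopes to the right and down, at radius r is drawn at 1 + k1 r^2 times it, then the intrinsics apply), "rvec" (rotation vector, rad) and "tvec" (3), from world to camera coordinates, as OpenCV has them; the wrist camera has in their place "hand_eye" (4x4, takes a point from camera to tool coordinates, whose origin is the TCP and whose axes are the flange's). Camera axes: x right, y down, z forward; pixel columns grow to the right and rows downward; lengths in mm; the calibration is good to about 2 mm. A picture is of the moment at which its call begins: read the wrist's pose just before it. There is no depth.
- order.close_job(): hands the job in; it is judged then, once.
The state is a dict: "time": time; "joint_pos": joint angles; "joint_vel": joint speeds; "joint_efforts": joint torques, N m; "tcp_pos": TCP position; "orientation": TCP orientation; "contact_force": force on the tool from outside, world axes, zero at the start; "torque": the same for the moment, N m; "gripper_width": finger opening in mm; "grip_force": force on a finger pad.
Only numpy, scipy, OpenCV 4.12 (cv2) and the standard library are available. Lean on these libraries where they do the work, as an engineer would, in place of code of your own. Each camera call takes 0.05 s, during which the arm holds its last target. There are 200 camera calls.

## Working session

There is one attempt and no reset: what is moved stays moved. The work goes in short steps, Python scripts to look and compute and a tool call to move; the robot and the scene stay as the last step left them, time stands still between calls to the robot, and variables do not carry over. Pictures are saved under pics/ and viewed, at most 14 in all, crops included, and the job is handed in when it is done.

Besides the shell and the picture viewer there is one more tool, called after "Emit:" as name(argument=value, ...) on one line, values as JSON. drive_tool: Moves the arm, as the interface text tells. Its arguments: {"type":"object","properties":{"targets":{"type":"array","items":{"type":"number"}},"newtons":{"type":"number"}},"required":["targets"]}

```bash
ls; mkdir -p pics
cat > h.py <<'E'
import numpy as np,cv2,json
from rig import robot,viewer,order
def snap(name):
    s=robot.observe(); d=viewer.get_image(name)
    f=210/np.tan(np.radians(d['fov_y'])/2)
    d['K']=np.array([[f,0,d['cx']],[0,f,d['cy']],[0,0,1.]]); d['D']=np.array([d['k1'],0,0,0.])
    if 'rvec' in d:
        R=cv2.Rodrigues(np.array(d['rvec'],float))[0]; t=np.array(d['tvec'],float)
        d['R']=R.T; d['c']=-R.T@t
    else:
        H=np.array(d['hand_eye']); T=np.eye(4); T[:3,:3]=cv2.Rodrigues(np.array(s['orientation'],float))[0]; T[:3,3]=s['tcp_pos']
        M=T@H; d['R']=M[:3,:3]; d['c']=M[:3,3]
    return d
def toz(d,uv,z):
    p=cv2.undistortPoints(np.array(uv,float).reshape(-1,1,2),d['K'],d['D']).reshape(-1,2)
    r=np.c_[p,np.ones(len(p))]@d['R'].T
    return d['c']+r*((z-d['c'][2])/r[:,2])[:,None]
E
python3 - <<'E'
from h import *
print(robot.observe())
for n in ['scene','side','wrist']:
    d=snap(n); cv2.imwrite(f'pics/{n}0.png',d['image']); print(n,d['fov_y'],d['c'],d['R'].round(2).tolist())
E
```

```text
pics
{'time': 0.0, 'joint_pos': array([-1.12170446e-01,  2.17745450e-01,  1.61497032e+00,  2.30416477e-05,
        1.31127854e+00, -1.12193599e-01]), 'joint_vel': array([0.00144729, 0.0018202 , 0.00117922, 0.00010156, 0.00064003,
       0.00013113]), 'joint_efforts': array([-2.90135131e-04, -3.96841800e+01, -3.03850436e+01, -2.80225659e-04,
        9.87685227e-03,  9.68610237e-06]), 'tcp_pos': array([6.24225516e+02, 1.34221535e-01, 2.51954704e+02]), 'orientation': array([-2.22008423, -2.22012244,  0.00232344]), 'contact_force': array([ 0.0486385 , -0.3803238 ,  0.45373784]), 'torque': array([ 0.01090789, -0.02863387, -0.01994872]), 'grip_force': 0.0, 'gripper_width': 85.4483320640603}
scene 42.02404604016423 [ 866.69621499 -623.6778214  1071.64425909] [[0.85, 0.44, -0.29], [0.52, -0.7, 0.49], [0.01, -0.57, -0.82]]
side 45.62655941004692 [ -26.37373431 -679.28688578  766.46883985] [[0.81, -0.38, 0.45], [-0.59, -0.51, 0.63], [-0.01, -0.77, -0.63]]
wrist 62.958294118087125 [625.29684229  79.98546985 373.7499372 ] [[1.0, 0.0, -0.0], [-0.0, -0.95, -0.31], [-0.0, 0.31, -0.95]]
```

View pics/scene0.png

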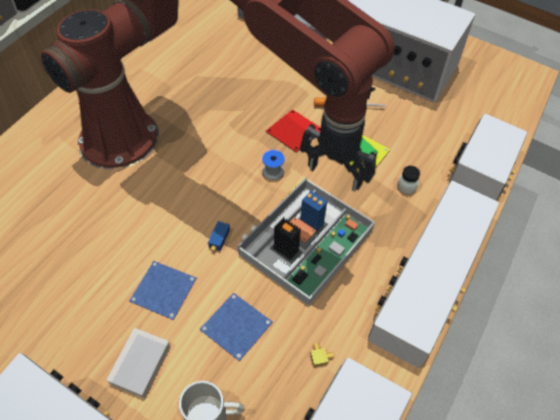

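View pics/side0.png

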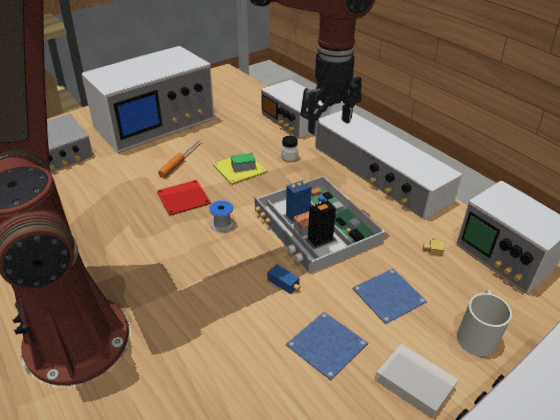

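View pics/wrist0.png

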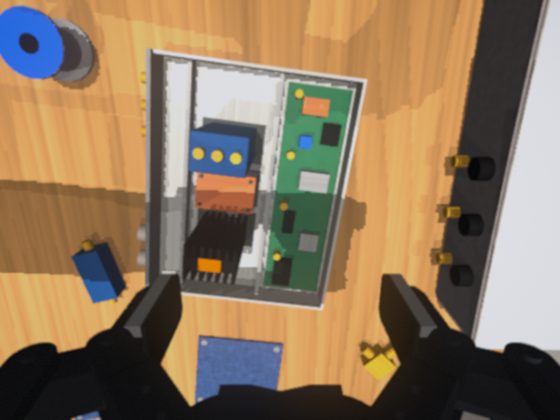

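The scene shows the blue filter in the upper (+y) bay and the black amp in the lower one. The copper lid sits between them at wrist (226,193). The chassis wall corners are at wrist (150,52), (366,80), (148,293) and (322,307). The mats are at scene (163,290) and (236,325), the red plate at (295,130), the green lid on yellow at (372,148), and the reel at (273,160).

Run:
```python
from h import *
def comps(d,lo,hi,amin):
    m=cv2.inRange(cv2.cvtColor(d['image'],cv2.COLOR_BGR2HSV),lo,hi); m=cv2.morphologyEx(m,cv2.MORPH_CLOSE,np.ones((5,5)))
    cs=cv2.findContours(m,cv2.RETR_EXTERNAL,cv2.CHAIN_APPROX_NONE)[0]
    return [c for c in cs if cv2.contourArea(c)>amin]
def show(n,d,c,z):
    P=toz(d,c.reshape(-1,2),z)[:,:2].astype(np.float32); r=cv2.minAreaRect(P); print(n,z,np.round(r[0],1),np.round(r[1],1),round(r[2],1))
for n in ['scene','side']:
    d=snap(n)
    for nm,lo,hi,z,a in [('blue',(100,70,40),(125,255,255),4,60),('red',(0,200,90),(4,255,255),6,200),('yel',(24,180,120),(33,255,255),8,200),('green',(50,120,60),(80,255,255),38,80)]:
        for c in comps(d,lo,hi,a):
            print(c.reshape(-1,2).mean(0).round(),end=' '); show(n+nm,d,c,z)
d=snap('wrist')
print('walls',toz(d,[(150,52),(366,80),(148,293),(322,307)],34)[:,:2].round(1).tolist())
print('screws',toz(d,[(198,154),(217,156),(236,158)],100)[:,:2].round(1).tolist())
print('orange amp',toz(d,[(209,266)],100)[:,:2].round(1).tolist())
print('cu',toz(d,[(226,193)],34)[:,:2].round(1).tolist())
print('reel',toz(d,[(30,43)],50)[:,:2].round(1).tolist())
```

```text
[236. 326.] sceneblue 4 [ 568.1 -275.9] [106.9 106.4] 83.4
[163. 290.] sceneblue 4 [ 386.1 -291. ] [106.7 106.3] 9.3
[219. 235.] sceneblue 4 [ 408.9 -112. ] [34.3 70.2] 13.3
[313. 209.] sceneblue 4 [558.4  66.1] [ 58.  110.8] 22.1
[273. 158.] sceneblue 4 [393.7 152. ] [56.3 56.9] 32.2
[290. 130.] scenered 6 [387.4 265.3] [103.7  99.4] 79.2
[367. 147.] scenegreen 38 [586.3 284.2] [31.2 56.3] 68.4
[327. 345.] sideblue 4 [ 383.7 -292.6] [109.2 108.5] 9.2
[389. 295.] sideblue 4 [ 565.4 -277.5] [108.9 109.4] 83.0
[283. 279.] sideblue 4 [ 419.  -111.2] [47.8 74.3] 14.5
[221. 208.] sideblue 4 [439.  167.3] [55.2 57.4] 53.6
[297. 200.] sideblue 4 [612.5  78.5] [165.3  62.2] 49.5
[138. 114.] sideblue 4 [481.7 758.5] [265.8 130.3] 68.3
[183. 199.] sidered 6 [383.4 254.3] [100.3 105.7] 77.2
[242. 158.] sidegreen 38 [578.8 277.1] [41.6 58. ] 67.5
walls [[508.1, 116.4], [704.9, 93.1], [476.0, -132.6], [673.5, -151.4]]
screws [[559.8, 35.5], [574.9, 33.9], [590.0, 32.3]]
orange amp [[562.1, -64.2]]
cu [[569.7, -15.3]]
reel [[414.0, 120.5]]
```

Emit:
drive_tool(targets=[0,0,-0.018,-0.125,0.083,-0.13,1,0,0,-0.018,-0.125,0.083,-0.13,1,0,0,0,0,0,0,1,0,0,0,0,0,0,1], newtons=40)

```text
time: 0.63
tcp_pos: [569.9, 34.3, 196.5]
orientation: [-2.336, -2.089, 0.011]
contact_force: [0.7, -1.0, -0.5]
gripper_width: 85.2
grip_force: 0.0
```

Run:
```python
from h import *
d=snap('wrist'); cv2.imwrite('pics/w1.png',d['image']); np.savez('w1.npz',R=d['R'],c=d['c'],K=d['K'],D=d['D'])
```

```text
(no output)
```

View pics/w1.png

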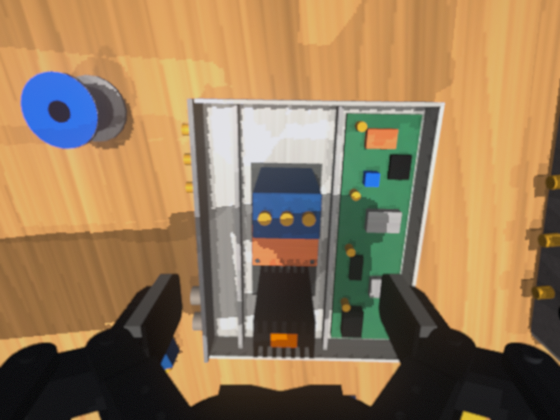

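The gripper is now square to the chassis. The screws are at (265,218), (287,219) and (309,219), the filter's top face spans columns 253–321 and rows 194–237, and the wall corners are at (190,101) and (443,104).

Run:
```python
from h import *
z=np.load('w1.npz'); d={k:z[k] for k in z}
s=robot.observe(); print(s['tcp_pos'],s['orientation'],s['gripper_width'])
R=cv2.Rodrigues(s['orientation'])[0]; print('toolyaw',np.degrees(np.arctan2(R[1,1],R[0,1])), 'tilt',R[:,2])
p=toz(d,[(265,218),(287,219),(309,219)],100)[:,:2]; print('screws',p.round(1).tolist(),np.degrees(np.arctan2(*(p[2]-p[0])[::-1])))
p=toz(d,[(253,194),(321,194),(322,237),(253,237)],99)[:,:2]; print('top',p.round(1).tolist(),p.mean(0))
p=toz(d,[(190,101),(443,104),(207,360)],34)[:,:2]; print('wall',p.round(1).tolist(),[np.degrees(np.arctan2(*(p[1]-p[0])[::-1])),np.degrees(np.arctan2(*(p[0]-p[2])[::-1]))-90])
print('orange',toz(d,[(284,341)],100)[:,:2],'cu',toz(d,[(286,251)],34)[:,:2])
```

```text
[573.60397681  33.60911572 199.83130125] [-2.34091879 -2.09260123  0.00301674] 85.27043561184463
toolyaw -6.411495402966362 tilt [-2.56940864e-03 -8.93516649e-06 -9.99996699e-01]
screws [[559.8, 36.7], [574.6, 34.4], [589.3, 32.8]] -7.595007420106509
top [[553.9, 54.0], [598.8, 49.1], [597.2, 18.3], [549.7, 23.4]] [574.90473747  36.20855735]
wall [[507.0, 117.3], [704.2, 92.6], [475.8, -132.3]] [np.float64(-7.133425086597711), np.float64(-7.125969306180551)]
orange [[561.81724947 -63.92765777]] cu [[568.50009476 -20.23953785]]
```

Emit:
drive_tool(targets=[0,0,-0.003,0.005,0,-0.155,1,0,0,0,0,0,-0.155,1,0,0,0,0,0,-0.155,1,0,0,0,0,0,-0.155,1,0,0,0,0,0,0,1])

```text
time: 1.1
tcp_pos: [573.7, 32.8, 72.7]
orientation: [-2.35, -2.077, 0.009]
contact_force: [-2.3, -0.0, -0.2]
gripper_width: 85.5
grip_force: 0.0
```

Emit:
drive_tool(targets=[0,0,0,0,0,0,-1,0,0,0,0,0,0,-1,0,0,0,0,0,0,-1,0,0,0,0,0,0,-1,0,0,0,0,0,0,-1], newtons=40)

```text
time: 1.52
tcp_pos: [578.5, 33.0, 80.8]
orientation: [2.35, 2.079, 0.006]
contact_force: [-2.9, -1.1, 6.3]
gripper_width: 48.8
grip_force: 41.6
```

Emit:
drive_tool(targets=[0,0,0,0,0,0,-1,0,0,0,0,0,0,-1,0,0,0,0,0,0,-1])

```text
time: 1.77
tcp_pos: [578.5, 33.0, 80.8]
orientation: [2.35, 2.079, 0.006]
contact_force: [-2.4, -0.5, 5.9]
gripper_width: 48.8
grip_force: 41.6
```

```bash
python3 -c "
from h import *
print(robot.observe())"
```

```text
{'time': 1.7667, 'joint_pos': array([-6.39866559e-02,  3.24254024e-01,  1.83794125e+00, -2.12037315e-04,
        9.73659745e-01,  5.84649821e-02]), 'joint_vel': array([ 0.00107312,  0.00058343,  0.00058016, -0.00031651, -0.00063878,
       -0.0011754 ]), 'joint_efforts': array([-1.55499583e-02, -3.53833473e+01, -2.34286344e+01,  5.64169907e-02,
       -5.29048741e-01, -2.54687926e-03]), 'tcp_pos': array([578.47034912,  33.02892686,  80.81760016]), 'orientation': array([2.34993568, 2.07871261, 0.0061514 ]), 'contact_force': array([-2.39306875, -0.50823605,  5.89813541]), 'torque': array([ 0.00589332,  0.23417595, -0.02044768]), 'grip_force': 41.556785786524415, 'gripper_width': 48.80476291900611}
```

Emit:
drive_tool(targets=[0,0,0,0,0,0.06,-1,0,0,0,0,0,0.12,-1,0,0,0,0,0,0.15,-1,0,0,0,0,0,0.15,-1,0,0,0,0,0,0.12,-1], newtons=60)

```text
time: 2.18
tcp_pos: [576.7, 33.2, 200.6]
orientation: [2.351, 2.08, 0.004]
contact_force: [0.6, -0.1, -2.1]
gripper_width: 48.0
grip_force: 62.4
```

Emit:
drive_tool(targets=[0,0,0,0,-0.1,0,-1,0,0,0,0,-0.19,0,-1,0,0,0,0,-0.19,0,-1,0,0,0,-0.015,-0.19,0,-1,0,0,0,-0.01,-0.19,0,-1])

```text
time: 2.6
tcp_pos: [570.8, -140.1, 198.5]
orientation: [2.351, 2.081, 0.001]
contact_force: [-0.3, -0.6, -3.0]
gripper_width: 48.2
grip_force: 62.4
```

Emit:
drive_tool(targets=[0,0,0,-0.01,-0.19,0,-1,0,0,0,-0.01,-0.19,0,-1,0,0,0,0,-0.19,0,-1,0,0,0,0,-0.12,0,-1,0,0,0,0,0,0,-1])

```text
time: 3.02
tcp_pos: [566.7, -282.7, 198.7]
orientation: [2.355, 2.072, -0.002]
contact_force: [-0.7, -0.4, -2.1]
gripper_width: 48.2
grip_force: 62.4
```

Emit:
drive_tool(targets=[0,0,0,0,0,-0.15,-1,0,0,0,0,0,-0.15,-1,0,0,0,0,0,-0.15,-1,0,0,0,0,0,-0.1,-1,0,0,0,0,0,-0.03,-1])

```text
time: 3.43
tcp_pos: [563.7, -275.0, 79.4]
orientation: [-2.346, -2.077, 0.006]
contact_force: [-9.6, 2.5, 20.1]
gripper_width: 47.7
grip_force: 59.9
```

Emit:
drive_tool(targets=[0,0,0,0,0,-0.01,-1,0,0,0,0,0,0,-1,0,0,0,0,0,0,-1])

```text
time: 3.68
tcp_pos: [567.8, -276.7, 80.3]
orientation: [2.352, 2.08, 0.001]
contact_force: [-0.0, -0.8, -1.9]
gripper_width: 47.4
grip_force: 61.6
```

```bash
python3 -c "
from h import *
s=robot.observe();print(s['tcp_pos'],s['contact_force'])
d=snap('side');cv2.imwrite('pics/s1.png',d['image'])"
```

```text
[ 567.78259891 -276.74017532   80.32868822] [-0.04924334 -0.79043503 -1.92356794]
```

View pics/s1.png

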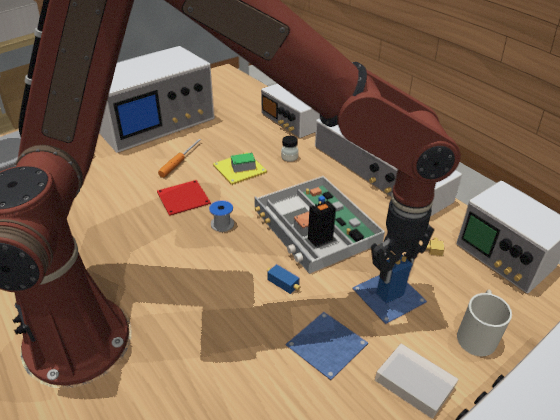

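The filter is upright over the far mat at (393,280), and the copper module and amp are undisturbed in the tray.

Emit:
drive_tool(targets=[0,0,0,0,0,-0.01,-1,0,0,0,0,0,-0.005,-1,0,0,0,0,0,0,-1])

```text
time: 3.98
tcp_pos: [568.1, -277.3, 79.2]
orientation: [2.352, 2.08, 0.001]
contact_force: [-2.7, 1.5, 7.2]
gripper_width: 47.2
grip_force: 62.1
```

Emit:
drive_tool(targets=[0,0,0,0,0,0,1,0,0,0,0,0,0,1,0,0,0,0,0,0,1,0,0,0,0,0,0,1,0,0,0,0,0,0,1])

```text
time: 4.4
tcp_pos: [567.0, -276.8, 76.2]
orientation: [2.353, 2.081, 0.0]
contact_force: [-0.3, 0.3, 0.2]
gripper_width: 85.6
grip_force: 0.0
```

Emit:
drive_tool(targets=[0,0,0,0,0,0.1,1,0,0,0,0,0,0.16,1,0,0,0,0,0,0.16,1,0,0,0,0,0,0.16,1,0,0,0,0,0,0.02,1])

```text
time: 4.82
tcp_pos: [570.7, -279.0, 204.1]
orientation: [2.344, 2.073, 0.006]
contact_force: [1.3, -0.3, 1.0]
gripper_width: 85.5
grip_force: 0.0
```

Emit:
drive_tool(targets=[0,0,0,-0.01,0.19,0,1,0,0,0,0,0.19,0,1,0,0,0,0,0.19,0,1,0,0,0,0,0.19,0,1,0,0,0,0,0.19,0,1])

```text
time: 5.23
tcp_pos: [564.6, -85.2, 195.9]
orientation: [-2.354, -2.08, -0.0]
contact_force: [0.1, 0.1, 0.2]
gripper_width: 85.3
grip_force: 0.0
```

Emit:
drive_tool(targets=[0,0,0,0,0.095,0,1,0,0,0,0,0,0,1,0,0,0,0,0,0,1,0,0,0,0,0,0,1,0,0,0,0,0,0,1])

```text
time: 5.65
tcp_pos: [565.1, -69.1, 196.2]
orientation: [2.354, 2.079, -0.001]
contact_force: [0.4, -1.3, -0.3]
gripper_width: 85.2
grip_force: 0.0
```

Run:
```python
from h import *
s=robot.observe();print(s['tcp_pos'])
d=snap('wrist'); cv2.imwrite('pics/w2.png',d['image']); np.savez('w2.npz',R=d['R'],c=d['c'],K=d['K'],D=d['D'])
```

```text
[565.12062474 -69.08176835 196.19155887]
```

View pics/w2.png

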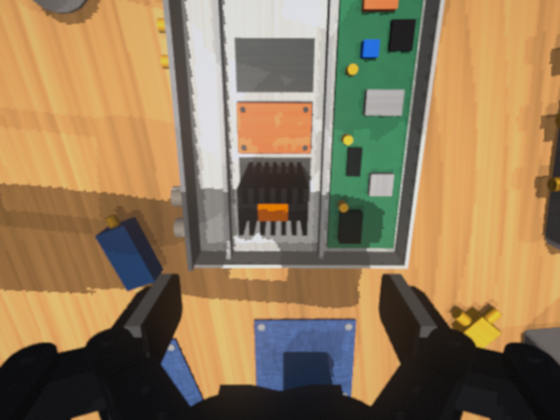

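The orange spot is at (273,212). The copper lid corners are (237,101), (312,101), (314,154) and (239,155), and the fin tops span columns 239–308.

Run:
```python
from h import *
z=np.load('w2.npz'); d={k:z[k] for k in z}
p=toz(d,[(237,101),(312,101),(314,154),(239,155)],34)[:,:2]; print('cu',p.round(1).tolist(),p.mean(0))
p=toz(d,[(235,38),(315,38),(314,93),(238,92)],4)[:,:2]; print('pad',p.round(1).tolist(),p.mean(0))
print('orange',toz(d,[(273,212)],100)[:,:2],'fins',toz(d,[(239,234),(307,234)],99)[:,:2].tolist())
```

```text
cu [[541.7, 10.0], [600.4, 2.7], [598.1, -39.0], [536.4, -32.2]] [569.1527486  -14.61320865]
pad [[544.7, 58.7], [610.0, 50.6], [605.3, 8.2], [540.2, 17.2]] [575.04701108  33.67408033]
orange [[561.99213819 -62.90736421]] fins [[536.627182409531, -76.19765905226548], [583.0726355876924, -82.0188693861093]]
```

Emit:
drive_tool(targets=[0,0,0,-0.01,0.02,-0.145,1,0,0,0,0,0,-0.15,1,0,0,0,0,0,-0.15,1,0,0,0,0,0,-0.15,1,0,0,0,0,0,0,1])

```text
time: 6.12
tcp_pos: [557.5, -63.8, 70.6]
orientation: [-2.347, -2.072, 0.012]
contact_force: [-1.4, 2.2, -1.0]
gripper_width: 85.8
grip_force: 0.0
```

Emit:
drive_tool(targets=[0,0,0,0,0,0,-1,0,0,0,0,0,0,-1,0,0,0,0,0,0,-1,0,0,0,0,0,0,-1,0,0,0,0,0,0,-1], newtons=60)

```text
time: 6.53
tcp_pos: [564.5, -64.4, 80.0]
orientation: [2.351, 2.079, 0.002]
contact_force: [-2.2, -0.9, 7.3]
gripper_width: 47.4
grip_force: 65.0
```

Emit:
drive_tool(targets=[0,0,0,0,0,0,-1,0,0,0,0,0,0,-1,0,0,0,0,0,0,-1])

```text
time: 6.78
tcp_pos: [564.5, -64.4, 80.0]
orientation: [2.35, 2.079, 0.002]
contact_force: [-2.3, -0.7, 5.8]
gripper_width: 47.6
grip_force: 65.0
```

Emit:
drive_tool(targets=[0,0,0,0,0,0.08,-1,0,0,0,0,0,0.16,-1,0,0,0,0,0,0.16,-1,0,0,0,0,0,0,-1,0,0,0,-0.11,-0.14,0,-1])

```text
time: 7.2
tcp_pos: [546.9, -89.4, 161.6]
orientation: [2.342, 2.08, 0.016]
contact_force: [-0.1, -1.5, -4.2]
gripper_width: 47.2
grip_force: 68.2
```

Emit:
drive_tool(targets=[0,0,0,-0.11,-0.14,0,-1,0,0,0,-0.11,-0.14,0,-1,0,0,0,-0.11,-0.14,0,-1,0,0,0,-0.11,-0.14,0,-1,0,0,0,-0.11,-0.14,0,-1])

```text
time: 7.62
tcp_pos: [429.5, -232.4, 156.7]
orientation: [2.353, 2.082, 0.0]
contact_force: [0.3, 0.5, -3.8]
gripper_width: 47.3
grip_force: 68.1
```

Emit:
drive_tool(targets=[0,0,0,-0.11,-0.14,0,-1,0,0,0,-0.11,-0.14,0,-1,0,0,0,-0.01,-0.02,-0.06,-1,0,0,0,0,0,-0.14,-1,0,0,0,0,0,-0.14,-1])

```text
time: 8.03
tcp_pos: [385.6, -293.9, 89.9]
orientation: [2.352, 2.075, 0.001]
contact_force: [0.1, 0.2, -4.0]
gripper_width: 47.0
grip_force: 68.1
```

Emit:
drive_tool(targets=[0,0,0,0,0,-0.03,-1,0,0,0,0,0,-0.01,-1,0,0,0,0,0,-0.01,-1,0,0,0,0,0,-0.01,-1,0,0,0,0,0,0,-1])

```text
time: 8.45
tcp_pos: [384.4, -291.3, 79.9]
orientation: [-2.349, -2.08, 0.002]
contact_force: [-7.7, 5.9, 14.2]
gripper_width: 46.9
grip_force: 69.0
```

```bash
python3 -c "
from h import *
s=robot.observe();print(s['tcp_pos'],s['contact_force'])"
```

```text
[ 384.35683115 -291.29113659   79.91148392] [-7.67947777  5.86481952 14.20647534]
```

Emit:
drive_tool(targets=[0,0,0,0,0,0,1,0,0,0,0,0,0,1,0,0,0,0,0,0,1,0,0,0,0,0,0,1,0,0,0,0,0,0,1])

```text
time: 8.87
tcp_pos: [385.4, -292.0, 77.6]
orientation: [2.352, 2.081, 0.0]
contact_force: [-0.4, 0.9, -0.5]
gripper_width: 85.3
grip_force: 0.0
```

Emit:
drive_tool(targets=[0,0,0,0,0,0.1,1,0,0,0,0,0,0.16,1,0,0,0,0,0,0.16,1,0,0,0,0,0,0.16,1,0,0,0,0,0,0.02,1])

```text
time: 9.28
tcp_pos: [388.2, -294.8, 204.0]
orientation: [2.344, 2.073, 0.001]
contact_force: [0.3, -0.8, 1.2]
gripper_width: 85.5
grip_force: 0.0
```

Emit:
drive_tool(targets=[0,0,0.0385,0.071,0.1065,0,1,0,0,0.0385,0.071,0.1065,0,1,0,0,0.0385,0.071,0.1065,0,1,0,0,0.0385,0.071,0.1065,0,1,0,0,0.0385,0.071,0.1065,0,1])

```text
time: 9.7
tcp_pos: [456.3, -184.1, 196.7]
orientation: [-1.619, -2.692, -0.0]
contact_force: [0.2, -0.2, 0.0]
gripper_width: 85.5
grip_force: 0.0
```

Emit:
drive_tool(targets=[0,0,0.0385,0.071,0.1065,0,1,0,0,0.0385,0.071,0.1065,0,1,0,0,0.0385,0.071,0.1065,0,1,0,0,0.0385,0.071,0.1065,0,1,0,0,0.0385,0.071,0.1065,0,1])

```text
time: 10.12
tcp_pos: [527.3, -77.4, 196.5]
orientation: [-0.743, -3.052, -0.0]
contact_force: [0.2, -0.5, 0.9]
gripper_width: 85.2
grip_force: 0.0
```

Emit:
drive_tool(targets=[0,0,0.0385,0.071,0.1065,0,1,0,0,0.0385,0.071,0.1065,0,1,0,0,0.0385,0.071,0.1065,0,1,0,0,0,0,0,0,1,0,0,0,0,0,0,1])

```text
time: 10.53
tcp_pos: [569.7, -13.9, 196.5]
orientation: [-0.188, -3.135, 0.0]
contact_force: [0.1, 0.6, -0.8]
gripper_width: 85.5
grip_force: 0.0
```

Emit:
drive_tool(targets=[0,0,0,0,0,0,1,0,0,0,0,0,0,1])

```text
time: 10.7
tcp_pos: [568.9, -15.6, 196.7]
orientation: [-0.192, -3.135, 0.0]
contact_force: [-0.0, -0.4, -0.5]
gripper_width: 85.2
grip_force: 0.0
```

Run:
```python
from h import *
s=robot.observe();R=cv2.Rodrigues(s['orientation'])[0]; print(s['tcp_pos'],s['joint_pos'],'toolyaw',np.degrees(np.arctan2(R[1,1],R[0,1])))
d=snap('wrist'); cv2.imwrite('pics/w3.png',d['image']); np.savez('w3.npz',R=d['R'],c=d['c'],K=d['K'],D=d['D'])
s=snap('side')['image'][200:400,200:500]; cv2.imwrite('pics/c3.png',np.vstack([d['image'],cv2.resize(s,(560,373))[:180]]))
```

```text
[568.92615319 -15.59224753 196.73625872] [-1.50504801e-01  1.55035559e-01  1.79642803e+00 -4.29752944e-04
  1.19124304e+00 -1.59859971e+00] toolyaw 82.97887397459981
```

View pics/c3.png

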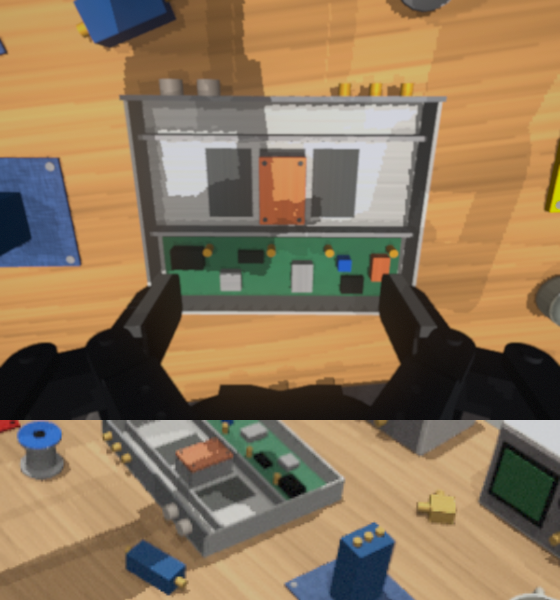

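The old module is between the pads with its copper lid at columns 260–306 and rows 157–224. The filter stands upright on its mat.

Run:
```python
from h import *
z=np.load('w3.npz'); d={k:z[k] for k in z}
p=toz(d,[(260,157),(306,157),(306,224),(260,224)],34)[:,:2]; print('cu',p.round(1).tolist(),p.mean(0))
p=toz(d,[(206,148),(252,149),(255,217),(207,217),(312,149),(357,149),(355,217),(313,217)],4)[:,:2]; print('pads',p[:4].mean(0),p[4:].mean(0),p.mean(0))
```

```text
cu [[536.1, -28.8], [540.8, 9.1], [600.1, 3.3], [595.1, -37.2]] [568.0401125  -13.40703151]
pads [562.69434205 -62.78633915] [574.93149892  34.58850718] [568.81292049 -14.09891599]
```

Emit:
drive_tool(targets=[0,0,0,0,0.003,-0.19,1,0,0,0,0,0,-0.19,1,0,0,0,0,0,-0.19,1,0,0,0,0,0,-0.16,1,0,0,0,0,0,-0.07,1])

```text
time: 11.22
tcp_pos: [565.3, -14.6, 32.4]
orientation: [-0.192, -3.127, -0.001]
contact_force: [0.1, 0.4, -0.3]
gripper_width: 85.5
grip_force: 0.0
```

Emit:
drive_tool(targets=[0,0,0,0,0,-0.03,1,0,0,0,0,0,0,1,0,0,0,0,0,0,-1,0,0,0,0,0,0,-1,0,0,0,0,0,0,-1])

```text
time: 11.63
tcp_pos: [571.5, -14.7, 33.5]
orientation: [0.19, 3.132, -0.001]
contact_force: [1.0, 0.5, 0.1]
gripper_width: 51.7
grip_force: 0.0
```

Emit:
drive_tool(targets=[0,0,0,0,0,0,-1,0,0,0,0,0,0,-1,0,0,0,0,0,0,-1,0,0,0,0,0,0,-1])

```text
time: 11.97
tcp_pos: [571.5, -14.5, 33.4]
orientation: [0.19, 3.132, -0.001]
contact_force: [0.2, 0.2, 7.3]
gripper_width: 38.9
grip_force: 63.2
```

Emit:
drive_tool(targets=[0,0,0,0,0,0.1,-1,0,0,0,0,0,0.18,-1,0,0,0,0,0,0.17,-1,0,0,0,0,0,0,-1,0,0,0,-0.103,0.152,0,-1])

```text
time: 12.38
tcp_pos: [555.6, 12.2, 125.9]
orientation: [0.195, 3.121, -0.005]
contact_force: [1.3, 1.1, -1.7]
gripper_width: 38.6
grip_force: 62.4
```

Emit:
drive_tool(targets=[0,0,0,-0.103,0.152,0,-1,0,0,0,-0.103,0.152,0,-1,0,0,0,-0.103,0.152,0,-1,0,0,0,-0.103,0.152,0,-1,0,0,0,-0.103,0.152,0,-1])

```text
time: 12.8
tcp_pos: [443.9, 169.1, 120.4]
orientation: [-0.191, -3.134, 0.0]
contact_force: [0.3, 0.4, -1.5]
gripper_width: 39.0
grip_force: 62.4
```

Emit:
drive_tool(targets=[0,0,0,-0.103,0.152,0,-1,0,0,0,-0.103,0.152,0,-1,0,0,0,-0.103,0.152,0,-1,0,0,0,0,0,0,-1,0,0,0,0,0,-0.1,-1])

```text
time: 13.22
tcp_pos: [385.4, 262.2, 103.8]
orientation: [0.182, 3.13, 0.005]
contact_force: [0.9, 0.9, -0.5]
gripper_width: 38.8
grip_force: 62.5
```

Emit:
drive_tool(targets=[0,0,0,0,0,-0.15,-1,0,0,0,0,0,-0.12,-1,0,0,0,0,0,-0.04,-1,0,0,0,0,0,-0.02,-1,0,0,0,0,0,0,-1])

```text
time: 13.63
tcp_pos: [383.2, 258.6, 35.6]
orientation: [-0.19, -3.132, 0.003]
contact_force: [0.6, -0.3, -2.7]
gripper_width: 38.9
grip_force: 62.6
```

```bash
python3 -c "
from h import *
s=robot.observe();print(s['tcp_pos'],s['contact_force'])
d=snap('side');cv2.imwrite('pics/s4.png',cv2.resize(d['image'][80:300,80:400],None,fx=2,fy=2))"
```

```text
[383.17355442 258.60794531  35.63983485] [ 0.59316275 -0.27323582 -2.68622333]
```

View pics/s4.png

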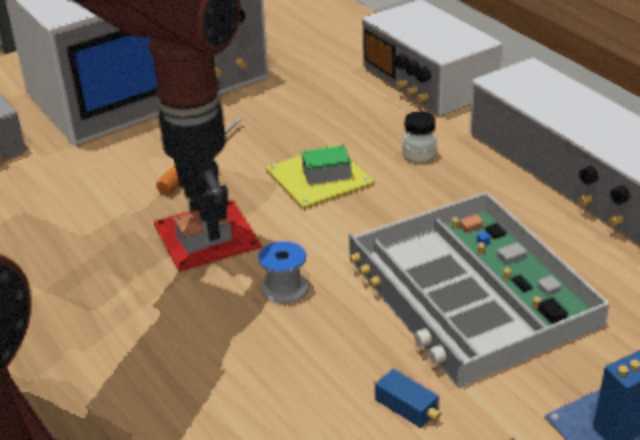

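The old module is over the red plate centre, at about (200,228) in this crop. The bays are empty, and the spare is at (327,160).

Emit:
drive_tool(targets=[0,0,0,0,0,-0.008,-1,0,0,0,0,0,-0.005,-1,0,0,0,0,0,0,-1])

```text
time: 13.93
tcp_pos: [384.9, 259.4, 35.3]
orientation: [-0.19, -3.135, 0.001]
contact_force: [-7.6, -2.3, 17.2]
gripper_width: 38.6
grip_force: 64.9
```

Emit:
drive_tool(targets=[0,0,0,0,0,0,1,0,0,0,0,0,0,1,0,0,0,0,0,0,1,0,0,0,0,0,0,1,0,0,0,0,0,0,1])

```text
time: 14.35
tcp_pos: [384.2, 259.2, 32.5]
orientation: [-0.19, -3.136, 0.0]
contact_force: [-0.1, 0.1, -0.7]
gripper_width: 85.5
grip_force: 0.0
```

Emit:
drive_tool(targets=[0,0,0,0,0,0.1,1,0,0,0,0,0,0.2,1,0,0,0,0,0,0.2,1,0,0,0,0,0,0.2,1,0,0,-0.021,0.165,0.018,0,1])

```text
time: 14.77
tcp_pos: [419.0, 265.4, 183.7]
orientation: [0.29, 3.114, 0.014]
contact_force: [2.5, 0.7, 1.0]
gripper_width: 85.3
grip_force: 0.0
```

Emit:
drive_tool(targets=[0,0,-0.021,0.165,0.018,0,1,0,0,-0.021,0.165,0.018,0,1,0,0,-0.021,0.165,0.018,0,1,0,0,0,0.165,0.018,0,1,0,0,0,0.165,0.018,0,1])

```text
time: 15.18
tcp_pos: [583.5, 280.9, 172.1]
orientation: [-0.601, -3.083, 0.0]
contact_force: [0.2, 0.3, 0.2]
gripper_width: 85.3
grip_force: 0.0
```

Emit:
drive_tool(targets=[0,0,0,0,0,0,1,0,0,0,0,0,0,1,0,0,0,0,0,0,1,0,0,0,0,0,0,1])

```text
time: 15.52
tcp_pos: [580.7, 280.8, 172.1]
orientation: [-0.6, -3.082, 0.001]
contact_force: [-0.3, -0.8, -1.1]
gripper_width: 85.2
grip_force: 0.0
```

Run:
```python
from h import *
s=robot.observe();R=cv2.Rodrigues(s['orientation'])[0]; print(s['tcp_pos'],'toolyaw',np.degrees(np.arctan2(R[1,1],R[0,1])))
d=snap('wrist'); cv2.imwrite('pics/w5.png',d['image'])
m=cv2.inRange(cv2.cvtColor(d['image'],cv2.COLOR_BGR2HSV),(50,120,50),(80,255,255))
for c in cv2.findContours(m,cv2.RETR_EXTERNAL,cv2.CHAIN_APPROX_NONE)[0]:
    if cv2.contourArea(c)>300:
        r=cv2.minAreaRect(toz(d,c.reshape(-1,2),38)[:,:2].astype(np.float32)); print(c.reshape(-1,2).mean(0),r)
```

```text
[580.69122892 280.81177696 172.10849284] toolyaw 67.97557983017089
[ 51.48689139 339.49812734] ((625.9711303710938, 45.56094741821289), (110.4283676147461, 21.161909103393555), 82.55754852294922)
[286.1877551  202.91428571] ((582.768310546875, 284.208984375), (38.33927917480469, 59.302467346191406), 69.52146911621094)
```

View pics/w5.png

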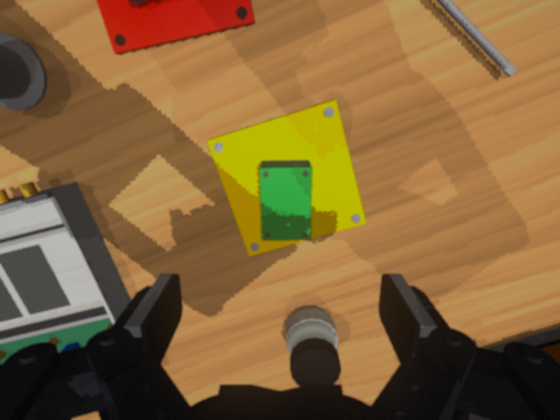

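The green lid is at (286,203), lying flat on the yellow board. It is nearly aligned with the gripper.

Emit:
drive_tool(targets=[0,0,0.008,0.006,0.017,-0.17,1,0,0,0,0,0,-0.18,1,0,0,0,0,0,-0.18,1,0,0,0,0,0,-0.1,1,0,0,0,0,0,-0.04,1])

```text
time: 15.98
tcp_pos: [578.8, 283.2, 34.3]
orientation: [-0.56, -3.084, 0.007]
contact_force: [-1.6, 0.3, -0.8]
gripper_width: 85.4
grip_force: 0.0
```

Emit:
drive_tool(targets=[0,0,0,0,0,-0.015,1,0,0,0,0,0,0,1,0,0,0,0,0,0,-1,0,0,0,0,0,0,-1,0,0,0,0,0,0,-1])

```text
time: 16.4
tcp_pos: [585.1, 284.9, 38.1]
orientation: [0.561, 3.087, 0.003]
contact_force: [-0.0, 0.2, -0.2]
gripper_width: 51.6
grip_force: 0.0
```

Emit:
drive_tool(targets=[0,0,0,0,0,0,-1,0,0,0,0,0,0,-1,0,0,0,0,0,0,-1,0,0,0,0,0,0,-1])

```text
time: 16.73
tcp_pos: [584.9, 284.9, 37.7]
orientation: [0.561, 3.088, 0.003]
contact_force: [-0.1, -0.1, 6.3]
gripper_width: 38.7
grip_force: 63.4
```

Emit:
drive_tool(targets=[0,0,0,0,0,0.1,-1,0,0,0,0,0,0.18,-1,0,0,0,0,0,0.17,-1,0,0,0,0,0,0,-1,0,0,0,0,0,0,-1])

```text
time: 17.15
tcp_pos: [585.4, 285.1, 128.7]
orientation: [0.561, 3.086, 0.005]
contact_force: [0.2, -0.4, -2.2]
gripper_width: 39.2
grip_force: 62.7
```

Run:
```python
from h import *
s=robot.observe();R=cv2.Rodrigues(s['orientation'])[0]; print(s['tcp_pos'],'toolyaw',np.degrees(np.arctan2(R[1,1],R[0,1])))
d=snap('wrist')
m=cv2.inRange(cv2.cvtColor(d['image'],cv2.COLOR_BGR2HSV),(50,120,50),(80,255,255))
for c in cv2.findContours(m,cv2.RETR_EXTERNAL,cv2.CHAIN_APPROX_NONE)[0]:
    if cv2.contourArea(c)>300:
        r=cv2.minAreaRect(toz(d,c.reshape(-1,2),s['tcp_pos'][2]+2)[:,:2].astype(np.float32)); print(c.reshape(-1,2).mean(0),r)
cv2.imwrite('pics/w6.png',d['image'])
```

```text
[585.37080206 285.06632375 128.74163736] toolyaw 69.39140086527553
[ 27.93406593 372.9010989 ] ((576.6158447265625, 173.70785522460938), (19.459373474121094, 41.91008758544922), 19.17263412475586)
[280.54853273 291.64108352] ((582.846923828125, 286.0616760253906), (39.6974983215332, 60.054283142089844), 69.25519561767578)
```

View pics/w6.png

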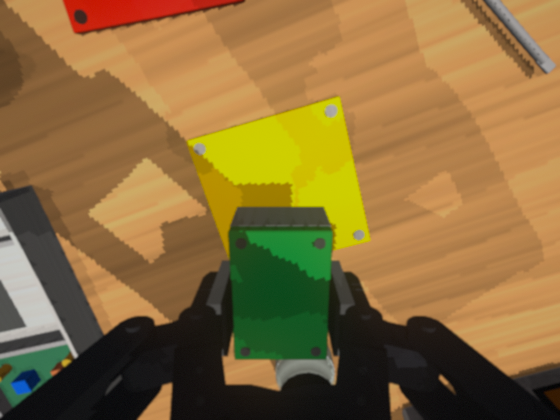

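The spare is held squarely, with its lid centre about 2.5 mm behind the TCP in x.

Emit:
drive_tool(targets=[0,0,0.0378,0,-0.1,0,-1,0,0,0.0378,-0.01,-0.19,0,-1,0,0,0,-0.01,-0.19,0,-1,0,0,0,-0.01,-0.19,0,-1,0,0,0,-0.01,-0.19,0,-1])

```text
time: 17.62
tcp_pos: [572.5, 110.8, 122.4]
orientation: [-0.19, -3.13, 0.001]
contact_force: [0.0, -0.5, -0.5]
gripper_width: 38.9
grip_force: 62.6
```

Emit:
drive_tool(targets=[0,0,0,-0.01,-0.19,0,-1,0,0,0,-0.01,-0.19,0,-1,0,0,0,-0.01,-0.19,0,-1,0,0,0,0,-0.073,0,-1,0,0,0,0,0,0,-1])

```text
time: 18.03
tcp_pos: [567.1, -19.7, 122.8]
orientation: [-0.199, -3.13, 0.001]
contact_force: [0.8, -0.3, -2.0]
gripper_width: 38.9
grip_force: 62.6
```

Emit:
drive_tool(targets=[0,0,0,0,0,-0.12,-1,0,0,0,0,0,-0.12,-1,0,0,0,0,0,0,-1,0,0,0,0,0,0,-1])

```text
time: 18.37
tcp_pos: [565.9, -15.0, 74.2]
orientation: [-0.19, -3.127, -0.002]
contact_force: [0.1, -0.5, -1.8]
gripper_width: 38.7
grip_force: 62.5
```

Run:
```python
from h import *
s=robot.observe();R=cv2.Rodrigues(s['orientation'])[0]; print(s['tcp_pos'],'toolyaw',np.degrees(np.arctan2(R[1,1],R[0,1])))
d=snap('wrist')
m=cv2.inRange(cv2.cvtColor(d['image'],cv2.COLOR_BGR2HSV),(50,120,50),(80,255,255))
for c in cv2.findContours(m,cv2.RETR_EXTERNAL,cv2.CHAIN_APPROX_NONE)[0]:
    if cv2.contourArea(c)>300:
        r=cv2.minAreaRect(toz(d,c.reshape(-1,2),s['tcp_pos'][2]+2)[:,:2].astype(np.float32)); print(c.reshape(-1,2).mean(0),r)
np.savez('w7.npz',R=d['R'],c=d['c'],K=d['K'],D=d['D'])
cv2.imwrite('pics/w7.png',d['image'])
```

```text
[565.90709752 -14.98799917  74.22971078] toolyaw 83.03371884880369
[283.09459459 313.64527027] ((571.495361328125, -16.058574676513672), (49.62434387207031, 76.54366302490234), 83.00897979736328)
```

View pics/w7.png

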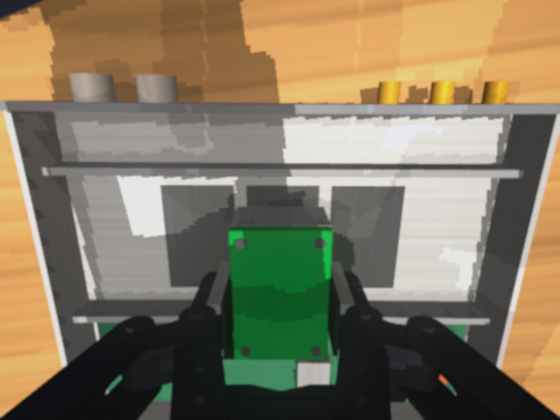

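Run:
```python
from h import *
z=np.load('w7.npz'); d={k:z[k] for k in z}
t=toz(d,[(162,187),(237,186),(331,186),(406,186)],4)[:,:2]; b=toz(d,[(169,285),(395,286)],4)[:,:2]
print(t.round(1).tolist(),b.round(1).tolist(),(t[0]+t[3]+b[0]+b[1])/4)
p=toz(d,[(231,228),(331,228),(331,358),(231,358)],76.5)[:,:2];print(p.mean(0),p.round(1).tolist())
```

```text
[[528.1, -79.2], [532.7, -36.3], [539.3, 17.6], [544.6, 60.3]] [[591.1, -89.1], [609.2, 52.7]] [568.25198281 -13.83482182]
[563.13118697 -14.59390834] [[531.6, -29.6], [536.1, 7.5], [595.0, 2.9], [589.8, -39.2]]
```

Emit:
drive_tool(targets=[0,0,0,0.02,0.003,0,-1,0,0,0,0,0,-0.05,-1,0,0,0,0,0,-0.05,-1,0,0,0,0,0,0,-1,0,0,0,0,0,0,-1])

```text
time: 18.83
tcp_pos: [572.4, -15.4, 56.6]
orientation: [-0.191, -3.133, -0.0]
contact_force: [0.7, -0.1, -2.9]
gripper_width: 38.8
grip_force: 62.6
```

Emit:
drive_tool(targets=[0,0,0,0,0,-0.05,-1,0,0,0,0,0,-0.04,-1,0,0,0,0,0,-0.02,-1,0,0,0,0,0,0,-1,0,0,0,0,0,0,-1])

```text
time: 19.25
tcp_pos: [573.1, -15.7, 35.2]
orientation: [-0.192, -3.135, -0.0]
contact_force: [-0.5, -0.1, -2.4]
gripper_width: 38.5
grip_force: 62.6
```

Emit:
drive_tool(targets=[0,0,0,0,0,-0.01,-1,0,0,0,0,0,-0.008,-1,0,0,0,0,0,0,-1,0,0,0,0,0,0,-1])

```text
time: 19.58
tcp_pos: [573.9, -15.8, 33.7]
orientation: [0.192, 3.135, -0.0]
contact_force: [-3.9, -0.2, 4.9]
gripper_width: 38.7
grip_force: 63.5
```

Emit:
drive_tool(targets=[0,0,0,0,0,0,1,0,0,0,0,0,0,1,0,0,0,0,0,0,1,0,0,0,0,0,0,1,0,0,0,0,0,0,1])

```text
time: 20.0
tcp_pos: [573.4, -15.7, 32.0]
orientation: [0.192, 3.136, 0.0]
contact_force: [0.1, 0.0, -0.2]
gripper_width: 85.3
grip_force: 0.0
```

Emit:
drive_tool(targets=[0,0,0,0,0,0.1,1,0,0,0,0,0,0.2,1,0,0,0,0,0,0.2,1,0,0,0,0,0,0.2,1,0,0,0,0,0,0.125,1])

```text
time: 20.42
tcp_pos: [575.3, -15.9, 201.8]
orientation: [0.191, 3.13, -0.001]
contact_force: [0.3, 0.1, 0.3]
gripper_width: 85.3
grip_force: 0.0
```

Emit:
drive_tool(targets=[0,0,0,0,0,0,1,0,0,0,0,0,0,1,0,0,0,0,0,0,1,0,0,0,0,0,0,1])

```text
time: 20.75
tcp_pos: [571.8, -15.5, 194.7]
orientation: [-0.192, -3.131, -0.001]
contact_force: [0.3, -0.8, 0.5]
gripper_width: 85.6
grip_force: 0.0
```

Run:
```python
from h import *
s=robot.observe();R=cv2.Rodrigues(s['orientation'])[0]; print(s['tcp_pos'],'toolyaw',np.degrees(np.arctan2(R[1,1],R[0,1])))
d=snap('wrist')
m=cv2.inRange(cv2.cvtColor(d['image'],cv2.COLOR_BGR2HSV),(50,120,50),(80,255,255)); m[235:]=0
for c in cv2.findContours(m,cv2.RETR_EXTERNAL,cv2.CHAIN_APPROX_NONE)[0]:
    if cv2.contourArea(c)>300:
        r=cv2.minAreaRect(toz(d,c.reshape(-1,2),34)[:,:2].astype(np.float32)); print(c.reshape(-1,2).mean(0),r)
np.savez('w8.npz',R=d['R'],c=d['c'],K=d['K'],D=d['D'])
cv2.imwrite('pics/w8.png',d['image'])
```

```text
[571.78356888 -15.45723858 194.66411184] toolyaw 82.9956220979777
[280.08181818 194.19090909] ((573.0005493164062, -16.05851173400879), (38.80582046508789, 59.50401306152344), 82.98153686523438)
```

View pics/w8.png

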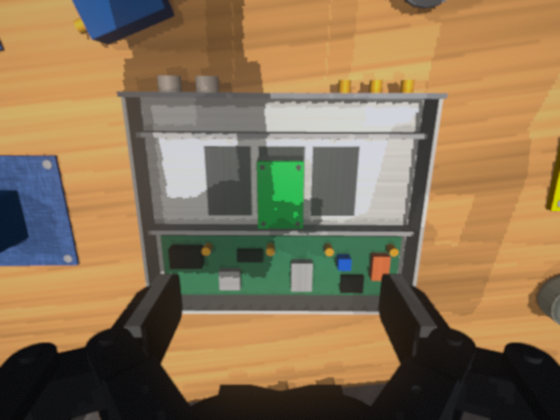

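The spare lies flat and square in the middle bay at (280,194), about 4 mm toward the board, which is inside tolerance. Next I fetch the amp.

Emit:
drive_tool(targets=[0,0,-0.0385,-0.0725,-0.1062,0,1,0,0,-0.0385,-0.0725,-0.1062,0,1,0,0,-0.0385,-0.0725,-0.1062,0,1,0,0,-0.0385,-0.0725,-0.1062,0,1,0,0,-0.0385,-0.0725,-0.1062,0,1])

```text
time: 21.22
tcp_pos: [499.1, -122.2, 195.0]
orientation: [-1.124, -2.93, 0.0]
contact_force: [0.5, -0.2, -0.9]
gripper_width: 85.1
grip_force: 0.0
```

Emit:
drive_tool(targets=[0,0,-0.0385,-0.0725,-0.1062,0,1,0,0,-0.0385,-0.0725,-0.1062,0,1,0,0,-0.0385,-0.0725,-0.1062,0,1,0,0,-0.0385,-0.0725,-0.1062,0,1,0,0,-0.0385,-0.0725,-0.1062,0,1])

```text
time: 21.63
tcp_pos: [426.7, -228.3, 195.2]
orientation: [-1.946, -2.462, 0.0]
contact_force: [0.1, -1.2, -0.2]
gripper_width: 85.7
grip_force: 0.0
```

Emit:
drive_tool(targets=[0,0,-0.0385,-0.0725,-0.1062,0,1,0,0,-0.0385,-0.0725,-0.1062,0,1,0,0,-0.0385,-0.0725,-0.1062,0,1,0,0,0,0,0,0,1,0,0,0,0,0,0,1])

```text
time: 22.05
tcp_pos: [383.7, -291.9, 195.5]
orientation: [-2.354, -2.076, -0.0]
contact_force: [0.4, -0.6, -0.3]
gripper_width: 85.6
grip_force: 0.0
```

Run:
```python
from h import *
s=robot.observe();R=cv2.Rodrigues(s['orientation'])[0]; print(s['tcp_pos'],'toolyaw',np.degrees(np.arctan2(R[1,1],R[0,1])))
d=snap('wrist'); cv2.imwrite('pics/w9.png',d['image']); np.savez('w9.npz',R=d['R'],c=d['c'],K=d['K'],D=d['D'])
```

```text
[ 383.66643614 -291.91014289  195.49379899] toolyaw -7.1881898277200325
```

View pics/w9.png

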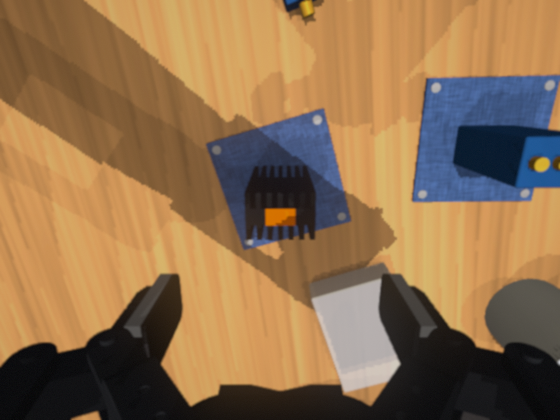

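The amp stands upright on its mat, square to the gripper, with the orange spot at (280,217).

Emit:
drive_tool(targets=[0,0,0,0,0,-0.16,1,0,0,0,0,0,-0.18,1,0,0,0,0,0,-0.16,1,0,0,0,0,0,-0.1,1,0,0,0,0,0,0,1])

```text
time: 22.52
tcp_pos: [381.8, -286.9, 71.5]
orientation: [-2.343, -2.075, 0.0]
contact_force: [-0.9, 0.8, -0.6]
gripper_width: 85.3
grip_force: 0.0
```

Emit:
drive_tool(targets=[0,0,0,0,0,0,-1,0,0,0,0,0,0,-1,0,0,0,0,0,0,-1,0,0,0,0,0,0,-1,0,0,0,0,0,0,-1])

```text
time: 22.93
tcp_pos: [386.0, -292.8, 79.2]
orientation: [2.352, 2.078, 0.0]
contact_force: [-1.8, 2.2, 6.3]
gripper_width: 47.8
grip_force: 65.3
```

Emit:
drive_tool(targets=[0,0,0,0,0,0,-1,0,0,0,0,0,0,-1,0,0,0,0,0,0.08,-1,0,0,0,0,0,0.16,-1,0,0,0,0,0,0.16,-1])

```text
time: 23.35
tcp_pos: [383.3, -290.2, 156.0]
orientation: [-2.351, -2.076, -0.0]
contact_force: [0.5, -0.7, -3.1]
gripper_width: 47.5
grip_force: 64.6
```

Emit:
drive_tool(targets=[0,0,0,0.01,0.02,0.1,-1,0,0,0,0.11,0.14,0,-1,0,0,0,0.11,0.14,0,-1,0,0,0,0.11,0.14,0,-1,0,0,0,0.11,0.14,0,-1])

```text
time: 23.77
tcp_pos: [475.2, -174.5, 177.1]
orientation: [2.356, 2.078, 0.001]
contact_force: [0.8, -0.7, -3.4]
gripper_width: 47.6
grip_force: 64.7
```

Emit:
drive_tool(targets=[0,0,0,0.11,0.14,0,-1,0,0,0,0.11,0.14,0,-1,0,0,0,0.11,0.14,0,-1,0,0,0,0.11,0.14,0,-1,0,0,0,0,0,0,-1])

```text
time: 24.18
tcp_pos: [566.1, -58.7, 177.2]
orientation: [2.35, 2.085, 0.009]
contact_force: [0.2, -0.1, -2.7]
gripper_width: 47.3
grip_force: 65.0
```

Emit:
drive_tool(targets=[0,0,0,0,0,-0.15,-1,0,0,0,0,0,-0.15,-1,0,0,0,0,0,-0.08,-1,0,0,0,0,0,0,-1,0,0,0,0,0,0,-1])

```text
time: 24.6
tcp_pos: [561.2, -63.5, 99.5]
orientation: [-2.352, -2.077, 0.003]
contact_force: [0.1, 0.2, -4.0]
gripper_width: 47.3
grip_force: 64.8
```

Emit:
drive_tool(targets=[0,0,0,0.01,0,-0.06,-1,0,0,0,0,0,-0.03,-1,0,0,0,0,0,-0.01,-1,0,0,0,0,0,0,-1,0,0,0,0,0,0,-1])

```text
time: 25.02
tcp_pos: [565.1, -63.9, 81.5]
orientation: [2.354, 2.079, 0.0]
contact_force: [0.4, 0.7, -4.5]
gripper_width: 47.7
grip_force: 64.9
```

Emit:
drive_tool(targets=[0,0,0,0,0,-0.01,-1,0,0,0,0,0,-0.007,-1,0,0,0,0,0,0,-1,0,0,0,0,0,0,-1])

```text
time: 25.35
tcp_pos: [565.8, -64.0, 79.4]
orientation: [2.353, 2.079, 0.001]
contact_force: [-4.1, -0.6, 5.8]
gripper_width: 47.5
grip_force: 65.5
```

Emit:
drive_tool(targets=[0,0,0,0,0,0,1,0,0,0,0,0,0,1,0,0,0,0,0,0,1,0,0,0,0,0,0,1,0,0,0,0,0,0,1])

```text
time: 25.77
tcp_pos: [565.0, -63.8, 77.6]
orientation: [2.355, 2.08, 0.0]
contact_force: [0.0, -0.6, 0.4]
gripper_width: 85.5
grip_force: 0.0
```

Emit:
drive_tool(targets=[0,0,0,0,0,0.1,1,0,0,0,0,0,0.16,1,0,0,0,0,0,0.16,1,0,0,0,0,0,0.16,1,0,0,0,0,0,0.02,1])

```text
time: 26.18
tcp_pos: [569.2, -64.8, 205.0]
orientation: [2.347, 2.073, 0.011]
contact_force: [1.1, -0.8, 1.9]
gripper_width: 85.7
grip_force: 0.0
```

Emit:
drive_tool(targets=[0,0,0,0.01,-0.1775,0,1,0,0,0,0,-0.1775,0,1,0,0,0,0,-0.1775,0,1,0,0,0,0,-0.1775,0,1,0,0,0,0,-0.1775,0,1])

```text
time: 26.6
tcp_pos: [566.6, -242.7, 197.3]
orientation: [-2.354, -2.08, -0.0]
contact_force: [-0.3, -0.2, 0.3]
gripper_width: 85.9
grip_force: 0.0
```

Emit:
drive_tool(targets=[0,0,0,0,-0.1775,0,1,0,0,0,0,0,0,1,0,0,0,0,0,0,1,0,0,0,0,0,0,1])

```text
time: 26.93
tcp_pos: [566.5, -276.5, 196.9]
orientation: [-2.354, -2.078, -0.0]
contact_force: [-0.0, -0.1, 0.2]
gripper_width: 85.4
grip_force: 0.0
```

Run:
```python
from h import *
s=robot.observe();R=cv2.Rodrigues(s['orientation'])[0]; print(s['tcp_pos'],'toolyaw',np.degrees(np.arctan2(R[1,1],R[0,1])))
d=snap('wrist')
m=cv2.inRange(cv2.cvtColor(d['image'],cv2.COLOR_BGR2HSV),(18,120,120),(32,255,255))
for c in cv2.findContours(m,cv2.RETR_EXTERNAL,cv2.CHAIN_APPROX_NONE)[0]:
    if cv2.contourArea(c)>40: u=c.reshape(-1,2).mean(0); print(u,toz(d,[u],100)[0,:2])
```

```text
[ 566.53655531 -276.45489534  196.92257544] toolyaw -7.133131847658995
[541.70212766 317.04255319] [ 748.46510185 -375.60035354]
[  6.25510204 330.41836735] [ 354.47243436 -337.79492914]
[543.81818182 293.06818182] [ 747.95329534 -355.30479051]
[118.45833333 290.47916667] [ 444.68722565 -315.80385656]
[547.17021277 268.04255319] [ 748.16466826 -335.19300374]
[258.21319797 320.60406091] [ 541.04808027 -354.14324463]
[ 30.7688172  297.35483871] [ 381.45706421 -313.04242098]
[ 11.21518987 286.75949367] [ 370.98515442 -302.86670432]
[275.8245614  255.19298246] [ 561.04941357 -302.34100734]
[259.23214286 250.98214286] [ 549.95620054 -297.68210272]
[245.51612903 248.46774194] [ 540.74469031 -294.58519966]
[301.87096774 219.74193548] [ 581.97499996 -278.28314376]
[279.625 219.875] [ 566.99238521 -276.50245425]
[257.94285714 219.4       ] [ 552.44865839 -274.33288272]
[ 50.50588235 281.63235294] [ 399.33867835 -302.51336701]
[ 12.05263158 208.33684211] [ 392.62379414 -246.34119979]
[488.5704698  191.60402685] [ 705.05566351 -273.90703633]
[393.72280702 204.55087719] [ 643.81200758 -275.15723694]
[355.86585366 161.88414634] [ 620.4495259  -243.31342907]
[238.57647059 101.63529412] [ 551.80964942 -197.58875775]
[99.328125 87.328125] [ 470.91290201 -179.69404883]
[79.36434109 72.        ] [ 461.92638236 -170.17344331]
[ 4.31666667 51.01666667] [ 423.49324069 -154.7062537 ]
[232.24390244  52.63414634] [ 552.60261993 -170.46114452]
[197.45  57.3 ] [ 532.06960703 -170.45422303]
[213.06770833  75.8125    ] [ 539.19854776 -181.39012562]
[179.45272727  79.98181818] [ 518.96798825 -181.26028967]
[542.99212598  68.39370079] [ 730.7521482  -202.39943872]
[510.55583127  84.09181141] [ 713.25686607 -208.58617697]
[498.70430108  43.54301075] [ 704.62110646 -185.59524574]
[481.8872549   48.04411765] [ 695.41273711 -186.65825829]
[32.62430939 40.92265193] [ 441.11804105 -151.41433531]
[13.44966443 35.04026846] [ 431.66924937 -147.39258521]
```

Emit:
drive_tool(targets=[0,0,0,0,0,-0.165,1,0,0,0,0,0,-0.18,1,0,0,0,0,0,-0.16,1,0,0,0,0,0,-0.1,1,0,0,0,0,0,0,1])

```text
time: 27.4
tcp_pos: [562.8, -272.3, 70.3]
orientation: [-2.343, -2.074, 0.005]
contact_force: [-1.3, 0.9, -1.0]
gripper_width: 85.3
grip_force: 0.0
```

Emit:
drive_tool(targets=[0,0,0,0,0,0,-1,0,0,0,0,0,0,-1,0,0,0,0,0,0,-1,0,0,0,0,0,0,-1,0,0,0,0,0,0,-1])

```text
time: 27.82
tcp_pos: [568.5, -277.5, 79.7]
orientation: [2.352, 2.077, 0.002]
contact_force: [-2.1, 1.1, 6.0]
gripper_width: 47.1
grip_force: 63.8
```

Emit:
drive_tool(targets=[0,0,0,0,0,0,-1,0,0,0,0,0,0,-1,0,0,0,0,0,0.08,-1,0,0,0,0,0,0.16,-1,0,0,0,0,0,0.16,-1])

```text
time: 28.23
tcp_pos: [565.2, -275.8, 155.4]
orientation: [-2.351, -2.076, 0.002]
contact_force: [1.2, -0.8, -2.6]
gripper_width: 47.4
grip_force: 62.9
```

Emit:
drive_tool(targets=[0,0,0,0,0,0.16,-1,0,0,0,0,0,0.05,-1,0,0,0,0,0.1,0,-1,0,0,0,0,0.19,0,-1,0,0,0,0,0.19,0,-1])

```text
time: 28.65
tcp_pos: [566.5, -180.8, 198.2]
orientation: [2.358, 2.076, 0.001]
contact_force: [0.4, 0.2, -3.3]
gripper_width: 47.6
grip_force: 63.0
```

Emit:
drive_tool(targets=[0,0,0,0.01,0.19,0,-1,0,0,0,0.01,0.19,0,-1,0,0,0,0.01,0.19,0,-1,0,0,0,0.015,0.19,0,-1,0,0,0,0,0.19,0,-1])

```text
time: 29.07
tcp_pos: [575.4, 11.0, 197.6]
orientation: [-2.355, -2.079, 0.0]
contact_force: [0.6, 0.2, -2.8]
gripper_width: 47.0
grip_force: 63.0
```

Emit:
drive_tool(targets=[0,0,0,0,0.12,0,-1,0,0,0,0,0,0,-1,0,0,0,0,0,-0.15,-1,0,0,0,0,0,-0.15,-1,0,0,0,0,0,-0.1,-1])

```text
time: 29.48
tcp_pos: [574.1, 33.1, 115.5]
orientation: [-2.353, -2.079, 0.004]
contact_force: [-0.6, 0.6, -3.0]
gripper_width: 47.2
grip_force: 63.1
```

Emit:
drive_tool(targets=[0,0,0,0,0,-0.08,-1,0,0,0,0,0,-0.04,-1,0,0,0,0,0,0,-1,0,0,0,0,0,0,-1,0,0,0,0,0,0,-1])

```text
time: 29.9
tcp_pos: [577.1, 32.9, 95.9]
orientation: [2.353, 2.078, 0.003]
contact_force: [-0.7, 0.8, -2.2]
gripper_width: 47.5
grip_force: 63.1
```

Emit:
drive_tool(targets=[0,0,0,0,0,-0.05,-1,0,0,0,0,0,-0.02,-1,0,0,0,0,0,-0.005,-1,0,0,0,0,0,0,-1,0,0,0,0,0,0,-1])

```text
time: 30.32
tcp_pos: [576.0, 33.2, 79.9]
orientation: [2.354, 2.08, 0.0]
contact_force: [-0.4, -0.4, -2.1]
gripper_width: 47.4
grip_force: 63.0
```

Emit:
drive_tool(targets=[0,0,0,0,0,-0.008,-1,0,0,0,0,0,-0.005,-1,0,0,0,0,0,0,-1,0,0,0,0,0,0,-1])

```text
time: 30.65
tcp_pos: [576.2, 33.3, 79.8]
orientation: [-2.354, -2.08, 0.001]
contact_force: [-6.6, 0.1, 12.0]
gripper_width: 47.5
grip_force: 64.3
```

Contact is made at the original spot, so I release, raise the arm and check.

Emit:
drive_tool(targets=[0,0,0,0,0,0,1,0,0,0,0,0,0,1,0,0,0,0,0,0,1,0,0,0,0,0,0,1,0,0,0,0,0,0,1])

```text
time: 31.07
tcp_pos: [575.9, 33.2, 76.9]
orientation: [-2.355, -2.08, 0.0]
contact_force: [0.4, 0.1, 0.2]
gripper_width: 85.5
grip_force: 0.0
```

Emit:
drive_tool(targets=[0,0,0,0,0,0.1,1,0,0,0,0,0,0.16,1,0,0,0,0,0,0.16,1,0,0,0,0,0,0.18,1,0,0,0,0,0,0.02,1])

```text
time: 31.48
tcp_pos: [580.5, 33.0, 209.0]
orientation: [2.347, 2.074, 0.015]
contact_force: [1.9, 0.3, 1.9]
gripper_width: 85.4
grip_force: 0.0
```

Emit:
drive_tool(targets=[0,0,0,0,-0.1,0.1,1,0,0,0,0,-0.1,0.1,1,0,0,0,0,0,0,1,0,0,0,0,0,0,1,0,0,0,0,0,0,1])

```text
time: 31.9
tcp_pos: [575.3, -6.4, 239.9]
orientation: [-2.354, -2.078, 0.001]
contact_force: [-0.1, 0.3, -0.6]
gripper_width: 85.3
grip_force: 0.0
```

Run:
```python
from h import *
s=robot.observe(); print(s['tcp_pos'],s['joint_vel'].round(3))
d=snap('wrist'); e=snap('side')
for n,x in (('wrist',d),('side',e)):
    np.savez(n+'F.npz',R=x['R'],c=x['c'],K=x['K'],D=x['D'])
o=cv2.resize(e['image'][140:280,140:400],(400,215))
cv2.imwrite('pics/f.png',np.vstack([d['image'][:340],np.pad(o,((0,0),(0,160),(0,0)))]))
```

```text
[575.29099764  -6.37932395 239.86464406] [ 0.013  0.012  0.02  -0.     0.002 -0.   ]
```

View pics/f.png

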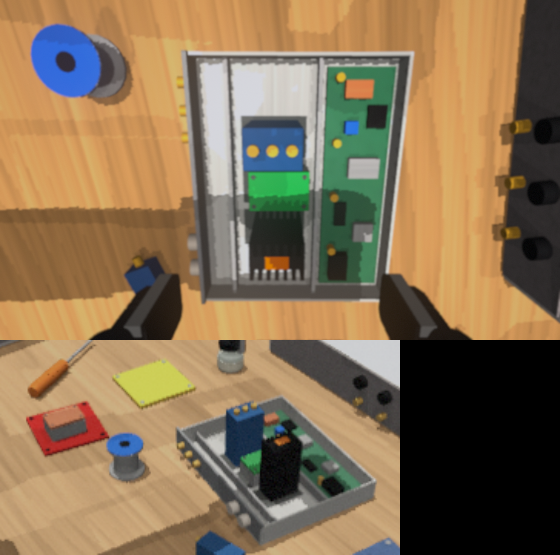

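The filter, spare and amp are all upright and square in the tray, and the copper module lies on the red plate. The screws centre at (273,152) and the orange spot is at (277,263).

Run:
```python
from h import *
z=np.load('wristF.npz'); d={k:z[k] for k in z}
print(toz(d,[(252,152),(273,152),(293,152),(277,263)],100)[:,:2].round(1).tolist(), toz(d,[(247,172),(309,172),(309,210),(249,211)],34)[:,:2].mean(0))
```

```text
[[559.6, 35.1], [575.5, 33.1], [590.6, 31.3], [566.6, -60.3]] [573.05132402 -16.28723853]
```

```bash
python3 -c "
from rig import order
print(order.close_job())"
```

```text
the job is handed in; nothing more can be done
None
```

I handed the job in at about 32 s, verdict not shown: by the final pictures the green-lidded spare sits in the middle bay about 4 mm off centre (limit 10), both tall modules are back upright within about 6 mm of their starts (limit 12), the copper-lidded module is on the red plate, and the reel was not touched.

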